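Open the sprung carving cradle and lay a gourd in it

ROBOT

A 7-joint arm with a two-finger parallel gripper is mounted at the origin on the work surface. World frame = base frame: x ahead of the robot, y to its left, z up, the work surface at z = 0. Lengths are in m, angles in rad, forces in N, time in s.
With the tool pointing down it reaches from about 0.425 to 1.025 m from the base axis. Payload 9.4 kg.
Tool frame: the origin (TCP) lies on the centre line of the jaws, within the pads' length; the fingertips stand 11 mm ahead of it and the grasp point (between the pads) lies 8 mm behind it; z points along the fingers, y is the line along which they close (so a half turn about z gives the same grasp; the last joint's range is limited). The gripper opens to 85 mm and grips with 20 to 120 N. Pads are 22 mm wide; open, the fingers measure 114 mm over their backs; the gripper's body (76 mm by 85 mm) begins 54 mm behind the grasp point. The pads swing forward as they close: fully open they stand 13 mm farther back than shut.
Start: joints at [-1.244, 0.599, -0.003, 1.599, 0.002, 0.943, -0.08], TCP at [0.285, 0.667, 0.242] pointing down, gripper open.
Joint ranges: [-2.57, 2.57], [-0.35, 1.97], [-1.29, 1.29], [0.11, 2.56], [-1.05, 4.19], [0.11, 1.86], [-2.63, 2.63]. Speed limits (rad/s): [2.22, 2.22, 3.01, 3.01, 3.14, 3.14, 3.14].

INTERFACE

Orientations are given as [roll, pitch, yaw] about the fixed x, y, z axes, in that order (R = Rz(yaw) Ry(pitch) Rx(roll)).
In Python, from workcell import observe, optics, job_done gives the robot as it stands.
- The arm moves only by the shell command python3 -m creep 'ROWS'. ROWS is JSON, a list of rows, each an object with "angular": the turn, a rotation vector about the tool's x, y, z normalised to -1 to 1, where 1 is pi rad, a list of three; "xyz": the shift along the tool's x, y, z normalised to -1 to 1, where 1 is 0.5 m, a list of three; "grip": the closure, from 0 (fully open) to 1 (shut). In form: [{"angular": [wx, wy, wz], "xyz": [dx, dy, dz], "grip": grip}, ...]. A call has 1 to 20 rows; each row shifts and turns the commanded pose from where the row before left it, along the tool's axes as they then stand; what a row does not reach is not made up. A row lasts 1/12 s, in which the tool goes at most 41.7 mm and 7.16 degrees, less where a joint would pass 70% of its speed; a pose out of reach is approached as far as the arm can. A call with a number of a shift or a turn outside -1 to 1 is refused whole. A call with a gripper value outside its range is refused whole. The fingers move at their own pace and stop on an object; the grip force is fixed at half the most. Time passes only in rows, so rows that do not move let the fingers close. It gives the time, the measured TCP pose, the force, the opening and the grip force at its end, in the units of the state.
- observe(): the state, without advancing time (a new reading comes with each control period).
- optics.snapshot(name): name is "scene" or "top" or "wrist"; returns a dict with "frame" (420x560x3 uint8, red, green, blue), "vfov" (degrees; the focal length in pixels is half the picture's height over the tangent of half this angle, whatever the lens; pixels are square), "cx", "cy" (the principal point, pixels), "dist_coeffs" ([k1, k2, p1, p2, k3] as OpenCV has them; the pictures are not rectified), "rvec" (rotation vector, rad) and "tvec" (3), from world to camera coordinates, as OpenCV has them; the wrist camera has in their place "mount" (4x4, takes a point from camera to tool coordinates, whose origin is the TCP and whose axes are the flange's). Camera axes: x right, y down, z forward; pixel columns grow to the right and rows downward; lengths in m; the calibration is good to about 2 mm. A picture is of the moment at which its call begins: read the wrist's pose just before it. There is no depth.
- job_done(): hands the job in; it is judged then, once.
The state is a dict: "time_s": time; "joint_positions": joint angles; "qvel": joint speeds; "tau": joint torques, N m; "tool_pos": TCP position; "tool_rot": TCP orientation; "wrist_force": force on the tool from outside, world axes, zero at the start; "moment": the same for the moment, N m; "width": finger opening in m; "gripper_force": force on a finger pad.
Only numpy, scipy, OpenCV 4.12 (cv2) and the standard library are available. Lean on these libraries where they do the work, as an engineer would, in place of code of your own. Each camera call takes 0.05 s, during which the arm holds its last target. There are 200 camera calls.

TASK

Get the carving cradle ready: pull its spring-loaded slide out by the red handle all the way to its stop, so that the yellow-topped pin drops and locks it open. Then take the bottle gourd from its low rest and set it down gently (do not drop it) lying level along the cradle, its big bulb in the fixed saddle and its small bulb in the saddle on the slide, and let go. Leave the pot, the bowl, the round gourd and the lacquer jar where they stand.

Things in the scene. Friction and masses are not known exactly. Their poses are not given: they have to be found in the camera images.
- cradle: Wooden carving cradle fixed to the bench: board 240 x 120 mm, 12 mm thick, from x = -130 to +110 mm in its frame. Origin on the bench on its centre line; x = the way the slide pulls out, z up. Two blue-lined 90 degree V saddles, 18 mm thick along x, under 82 mm high and wide: fixed one (big bulb) at x = -100 mm; one on the slide (small bulb) at x = -69 mm shut, -3 mm locked open.
- seat (a point): Point fixed in the cradle's frame at x = -44, y = 0, 88 mm above the bench: where the gourd's origin (mid-neck, on its axis) lies when it rests properly in both saddles with the slide locked open, its axis along the cradle's x, small bulb towards +x.
- slide (a joint): Travel of the sprung slide in m: 0 shut, 0.070 at its stop. The spring pulls it shut with 3.5 N at 0, 8.5 N at the stop. Once past 0.066 the pin drops behind it; let go, it then stays at about 0.066. Let go before that, it springs shut.
- handle (a point): Centre of the red pull handle: a level bar 12 mm thick, 60 mm long, along the cradle's y, 60 mm above the bench, with a post near each end (42 mm clear between). Below it is the slide's flat top, 26 mm above the bench. Shut, it is at x = 11 mm in the cradle's frame, with 65 mm free between it and the slide's saddle; at the stop at x = 81 mm. It moves with the slide.
- latch (a joint): Drop in m of the yellow-topped latch pin, at x = 30, y = -42 mm in the cradle's frame (66 mm high when up): 0 up (slide not locked), 0.012 fully dropped (locked). It falls by its own weight when the slide is at its stop.
- gourd: Bottle gourd, honey-coloured with dark rings, 190 mm long, about 180 g, lying level on its rest. Origin mid-neck on its axis; x points along it to the small bulb and stem. Neck: 28 mm thick, 42 mm long, the place to grip. Big bulb: ball of 80 mm diameter centred at x = -60 mm. Small bulb: ball of 54 mm diameter centred at x = +45 mm; a thin stem goes on to x = 88 mm.
- rest: Low pale wooden rest fixed to the bench, 160 x 100 mm, with two blue-lined V saddles, at most 62 mm high, that hold the gourd with its axis along the rest's x, 70 mm above the bench. Origin on the bench below the gourd's neck at the start (within a few mm).
- pot: Bystander: small lidded gourd pot, 60 mm across, 62 mm high; origin under its centre.
- bowl: Bystander: blue bowl, 84 mm across, 35 mm high; origin under its centre.
- roundgourd: Bystander: round honey-coloured gourd, 88 mm across, 82 mm high; origin under its centre.
- lacquer: Bystander: amber jar of lacquer with a black lid, 54 mm across, 110 mm high; origin under its centre.
There are look-alikes about, which are no part of the job. What is shaped like the gourd but pink is not meant.

How it is judged:
On the way, in this order (a step that is already met when the one before it is completed fails the run):
1. the slide is pulled out to its stop and the pin has dropped behind it (value of joint slide above 0.062 m and value of joint latch above 0.008 m), for 0.2 s.
2. the gourd lies level in both saddles of the open cradle (all of step 1 and x of gourd in the frame of cradle between -0.058 and -0.03 m and y of gourd in the frame of cradle between -0.008 and 0.008 m and z of gourd in the frame of cradle between 0.08 and 0.096 m and angle between the x axis of gourd and the x axis of cradle, either way round below 0.1 rad), for 0.2 s.
At the end, for the whole second after the job is handed in: The slide is still locked open (travel above 0.062 m, pin dropped more than 8 mm) and the gourd lies at rest in both saddles: mid-neck within 14 mm of its proper place along the cradle, 8 mm sideways and 8 mm in height, its axis within 0.10 rad of the cradle's (all of step 2 and linear speed of gourd below 0.02 m/s); the robot touches nothing.
It fails at once if the gourd is dropped (it moves faster than 0.5 m/s out of the fingers' hold) (linear speed of gourd above 0.5 m/s and contact force between gourd and the fingers below 0.1 N).
It fails at once if the pot, bowl, round gourd or lacquer jar is shifted more than 30 mm (distance of any of pot, bowl, roundgourd, lacquer from where it was at the start of the episode above 0.03 m).
It also fails if it takes over 56 s, if anything falls off the work surface, if the arm or the gripper's body presses on something with over 40 N, if the wrist force passes 120 N, or if a joint passes its speed limit or range.

## Working session

There is one attempt and no reset: what is moved stays moved. The work goes in short steps, Python scripts to look and compute and a shell command to move; the robot and the scene stay as the last step left them, time stands still between calls to the robot, and variables do not carry over. Pictures are saved under pics/ and viewed, at most 10 in all, crops included, and the job is handed in when it is done.

```bash
mkdir -p pics; cat > h.py <<'E'
import numpy as np,cv2
from workcell import observe,optics,job_done
from scipy.spatial.transform import Rotation as R
def cam(s):
    f=210/np.tan(np.radians(s['vfov'])/2)
    return np.array([[f,0,s['cx']],[0,f,s['cy']],[0,0,1.]]),np.array(s['dist_coeffs'],float)
def ext(s,o=None):
    if 'rvec' in s: return cv2.Rodrigues(np.array(s['rvec'],float))[0],np.array(s['tvec'],float).ravel()
    T=np.eye(4);T[:3,:3]=R.from_euler('xyz',o['tool_rot']).as_matrix();T[:3,3]=o['tool_pos']
    M=np.linalg.inv(T@np.array(s['mount']));return M[:3,:3],M[:3,3]
def back(s,uv,z,o=None):
    K,d=cam(s);Rm,t=ext(s,o)
    p=cv2.undistortPoints(np.array(uv,float).reshape(-1,1,2),K,d).reshape(-1,2)
    r=np.c_[p,np.ones(len(p))]@Rm;c=-Rm.T@t
    return c+r*((np.broadcast_to(z,len(p))-c[2])/r[:,2])[:,None]
def proj(s,P,o=None):
    K,d=cam(s);Rm,t=ext(s,o)
    return cv2.projectPoints(np.array(P,float).reshape(-1,1,3),Rm,t,K,d)[0].reshape(-1,2)
def save(n,im,k=1):
    cv2.imwrite('pics/'+n,cv2.resize(im[:,:,::-1],None,fx=k,fy=k,interpolation=cv2.INTER_CUBIC))
E
python3 - <<'E'
from h import *
import pickle
o=observe();print(o)
for n in('top','scene'):
    s=optics.snapshot(n);pickle.dump(s,open(n+'.pkl','wb'));save(n+'1.png',s['frame'],1.4)
    print(n,-ext(s)[0].T@ext(s)[1],s['vfov'],s['dist_coeffs'])
s=optics.snapshot('wrist');print(s['mount'],s['vfov'])
E
```

```text
{'time_s': 0.0, 'joint_positions': array([-1.24369875,  0.60013342, -0.0025526 ,  1.6001422 ,  0.001756  ,
        0.94289704, -0.07979089]), 'qvel': array([ 0.00011846, -0.00048332, -0.00298927, -0.00206989, -0.00125326,
        0.00206398,  0.0001809 ]), 'tau': array([ 9.72620110e-04, -7.76472545e+01,  1.56549364e+00, -2.57976133e+01,
        1.23101310e-02,  9.49690060e-03,  6.69413495e-06]), 'tool_pos': array([0.28467911, 0.66626732, 0.2414064 ]), 'tool_rot': array([-3.14001818e+00,  1.03676982e-04,  2.73784466e+00]), 'wrist_force': array([-0.79917896, -0.18115111,  0.02373718]), 'moment': array([0.01054788, 0.00201794, 0.01212621]), 'gripper_force': 0.0, 'width': 0.08529897834296464}
top [0.28984346 0.00889939 1.22166379] 48.48281975730014 [-0.0693375  0.         0.         0.         0.       ]
scene [ 1.02402498 -0.30866869  0.84570491] 48.82680917344062 [-0.09859632  0.          0.          0.          0.        ]
[[ 8.90826205e-05 -9.53236910e-01 -3.02224066e-01  7.75722058e-02]
 [ 9.99999732e-01  3.04530389e-04 -6.65754428e-04 -1.01892845e-03]
 [ 7.26658106e-04 -3.02223926e-01  9.53236681e-01 -1.32718592e-01]
 [ 0.00000000e+00  0.00000000e+00  0.00000000e+00  1.00000000e+00]] 60.385201610933926
```

View pics/top1.png

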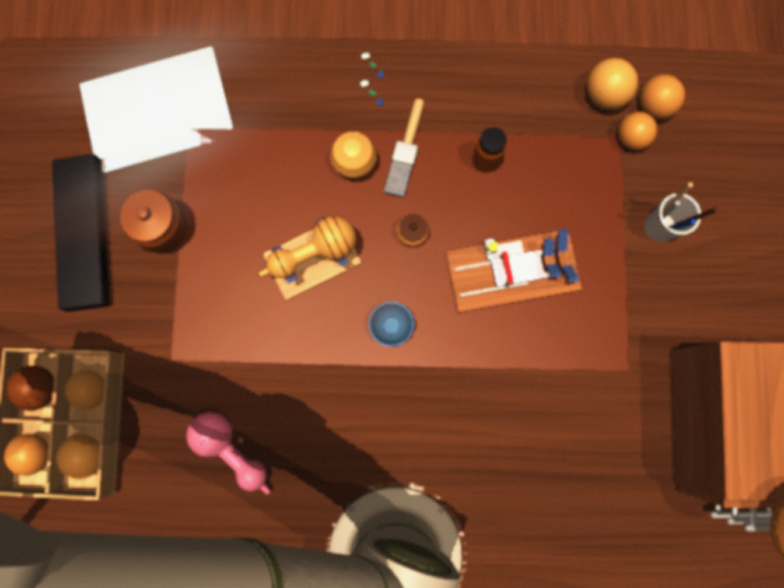

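View pics/scene1.png

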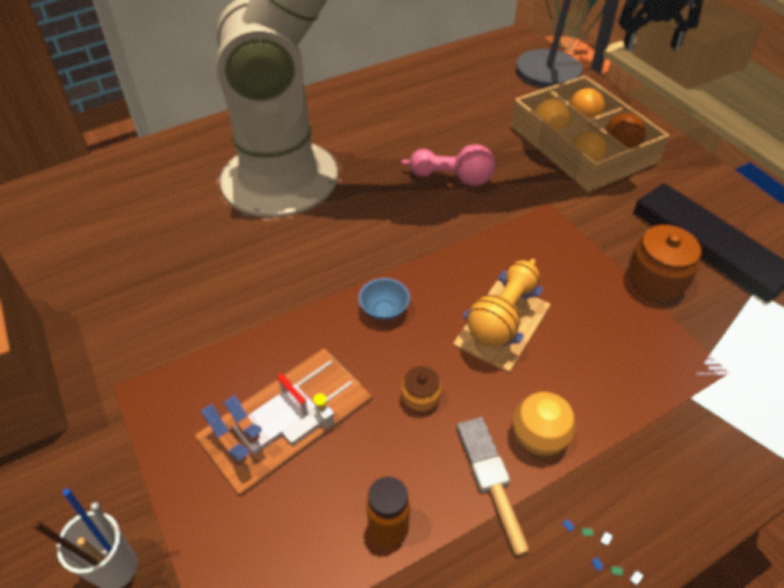

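The top view shows three things that could be the gourd: the honey one with rings at (305,252), lying on its pale rest; the pink one at (230,450), which is excluded; and the round gourd at (353,155). The ringed one fits the description. The cradle is at (515,270), with its handle at (506,267) and its saddles at (555,258), so it pulls to image-left. I'll confirm in one enlarged crop.

```bash
python3 - <<'E'
from h import *
import pickle
s=pickle.load(open('top.pkl','rb'));c=pickle.load(open('scene.pkl','rb'))
a=cv2.resize(s['frame'][138:228,175:425],None,fx=3.2,fy=3.2,interpolation=cv2.INTER_CUBIC)
b=cv2.resize(c['frame'][180:310,135:400],(800,300),interpolation=cv2.INTER_CUBIC) if 0 else cv2.resize(c['frame'][240:350,135:275],(380,299),interpolation=cv2.INTER_CUBIC)
im=np.zeros((590,800,3),np.uint8);im[:288]=a;im[290:589,:380]=b;save('crop1.png',im)
for n,q in(('top',s),('scene',c)):
    h=cv2.cvtColor(q['frame'],cv2.COLOR_RGB2HSV).astype(int);H,S,V=h[...,0],h[...,1],h[...,2]
    for nm,m,z in(('yel',(abs(H-29)<4)&(S>180)&(V>150),.066),('red',((H<4)|(H>175))&(S>190)&(V>130),.066)):
        k,l,st,ce=cv2.connectedComponentsWithStats(m.astype(np.uint8))
        for i in np.argsort(-st[1:,4])[:3]+1: print(n,nm,st[i],ce[i].round(1),back(q,ce[i],z).round(4))
# gourd mask, top
h=cv2.cvtColor(s['frame'],cv2.COLOR_RGB2HSV).astype(int)
print('gourd bulbs(guess)',back(s,[[334/1.4,239/1.4],[281/1.4,262/1.4]],.07))
print('board corners',back(s,np.array([[447,252],[570,231],[581,289],[460,310]])/1.4,.012))
print('bystanders',back(s,np.array([[353,155],[411,230],[391,325],[491,140]])/1.4,[.04,.06,.03,.11]))
E
```

```text
top red [359 181   6  21  39] [361.9 190.9] [[ 0.5179 -0.1903  0.066 ]]
scene yel [224 281   9   9  55] [228.  285.2] [[ 0.5588 -0.1659  0.066 ]]
scene red [199 268  18  20  75] [206.7 276.6] [[ 0.5202 -0.1946  0.066 ]]
gourd bulbs(guess) [[0.56186516 0.12264441 0.07      ]
 [0.51736839 0.21667024 0.07      ]]
board corners [[ 0.55536052 -0.08640605  0.012     ]
 [ 0.60229776 -0.32134498  0.012     ]
 [ 0.49052123 -0.3403583   0.012     ]
 [ 0.44531846 -0.11198912  0.012     ]]
bystanders [[ 0.73297056  0.09582979  0.04      ]
 [ 0.58429972 -0.01641127  0.06      ]
 [ 0.41231393  0.01609358  0.03      ]
 [ 0.74104255 -0.15555728  0.11      ]]
```

View pics/crop1.png

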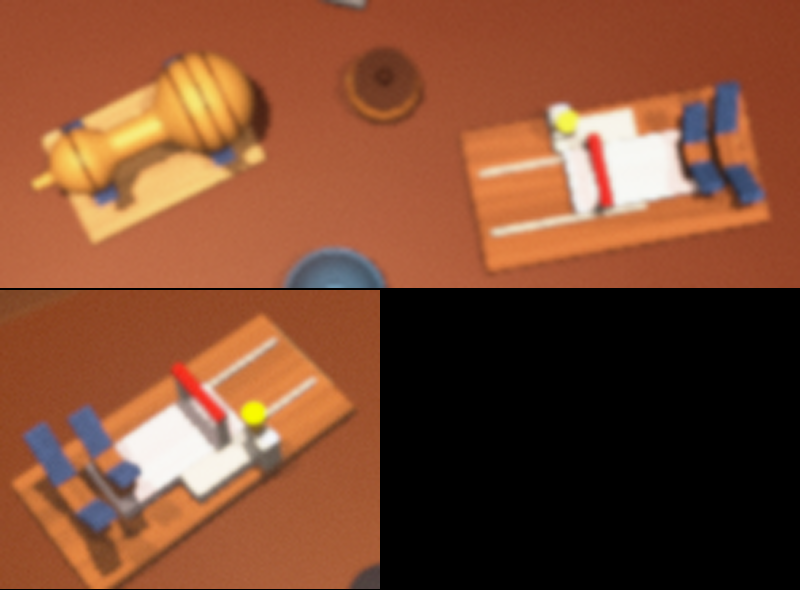

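The crop confirms the ringed honey gourd on its rest, with the big bulb at upper right. It also shows the cradle's red handle bar and yellow pin, and the 236 mm measured board length matches the given 240 mm. I'm moving over the handle now.

```bash
python3 -m creep '[{"angular":[0,0,0],"xyz":[-0.046,-0.058,0],"grip":0.3},{"angular":[0,0,0],"xyz":[-0.046,-0.058,0],"grip":0.3},{"angular":[0,0,0],"xyz":[-0.046,-0.058,0],"grip":0.3},{"angular":[0,0,0],"xyz":[-0.046,-0.058,0],"grip":0.3},{"angular":[0,0,0],"xyz":[-0.046,-0.058,0],"grip":0.3},{"angular":[0,0,0],"xyz":[-0.046,-0.058,0],"grip":0.3},{"angular":[0,0,0],"xyz":[-0.046,-0.058,0],"grip":0.3},{"angular":[0,0,0],"xyz":[-0.046,-0.058,0],"grip":0.3},{"angular":[0,0,0],"xyz":[-0.046,-0.058,0],"grip":0.3},{"angular":[0,0,0],"xyz":[-0.046,-0.058,0],"grip":0.3},{"angular":[0,0,0],"xyz":[-0.046,-0.058,0],"grip":0.3},{"angular":[0,0,0],"xyz":[-0.046,-0.058,0],"grip":0.3},{"angular":[0,0,0],"xyz":[-0.046,-0.058,0],"grip":0.3},{"angular":[0,0,0],"xyz":[-0.046,-0.058,0],"grip":0.3},{"angular":[0,0,0],"xyz":[-0.046,-0.058,0],"grip":0.3},{"angular":[0,0,0],"xyz":[-0.046,-0.058,0],"grip":0.3}]'; python3 -c "
from h import *
o=observe();print(o['joint_positions'],o['tool_pos'],o['tool_rot'],o['width'])"
```

```text
time_s: 1.48
tool_pos: [0.441, 0.0937, 0.2424]
tool_rot: [3.141, 0.0, 2.738]
wrist_force: [0.7, 0.2, -0.3]
width: 0.0599
gripper_force: 0.0
[-0.3790211   0.2732869   0.05505167  2.20688645 -0.02418268  0.66168357
  0.86029081] [0.44104836 0.09365286 0.242393  ] [3.14140689e+00 1.97727680e-04 2.73801916e+00] 0.059898724441175576
```

```bash
python3 -m creep '[{"angular":[0,0,0],"xyz":[-0.046,-0.058,0],"grip":0.3},{"angular":[0,0,0],"xyz":[-0.046,-0.058,0],"grip":0.3},{"angular":[0,0,0],"xyz":[-0.046,-0.058,0],"grip":0.3},{"angular":[0,0,0],"xyz":[-0.046,-0.058,0],"grip":0.3},{"angular":[0,0,0],"xyz":[-0.046,-0.058,0],"grip":0.3},{"angular":[0,0,0],"xyz":[-0.046,-0.058,0],"grip":0.3},{"angular":[0,0,0],"xyz":[-0.046,-0.058,0],"grip":0.3},{"angular":[0,0,0],"xyz":[-0.046,-0.058,0],"grip":0.3},{"angular":[0,0,0.0385],"xyz":[0,0,0],"grip":0.3},{"angular":[0,0,0.0385],"xyz":[0,0,0],"grip":0.3},{"angular":[0,0,0.0385],"xyz":[0,0,0],"grip":0.3},{"angular":[0,0,0.0385],"xyz":[0,0,0],"grip":0.3},{"angular":[0,0,0.0385],"xyz":[0,0,0],"grip":0.3},{"angular":[0,0,0.0385],"xyz":[0,0,0],"grip":0.3},{"angular":[0,0,0.0385],"xyz":[0,0,0],"grip":0.3},{"angular":[0,0,0.0385],"xyz":[0,0,0],"grip":0.3},{"angular":[0,0,0.0385],"xyz":[0,0,0],"grip":0.3},{"angular":[0,0,0.0385],"xyz":[0,0,0],"grip":0.3},{"angular":[0,0,0.0385],"xyz":[0,0,0],"grip":0.3},{"angular":[0,0,0.0385],"xyz":[0,0,0],"grip":0.3}]'
python3 -m creep '[{"angular":[0,0,0.0385],"xyz":[0,0,0],"grip":0.3},{"angular":[0,0,0.0385],"xyz":[0,0,0],"grip":0.3},{"angular":[0,0,0.0385],"xyz":[0,0,0],"grip":0.3},{"angular":[0,0,0.0385],"xyz":[0,0,0],"grip":0.3},{"angular":[0,0,0.0385],"xyz":[0,0,0],"grip":0.3},{"angular":[0,0,0.0385],"xyz":[0,0,0],"grip":0.3},{"angular":[0,0,0.0385],"xyz":[0,0,0],"grip":0.3},{"angular":[0,0,0.0385],"xyz":[0,0,0],"grip":0.3},{"angular":[0,0,0.0385],"xyz":[0,0,0],"grip":0.3},{"angular":[0,0,0],"xyz":[0,0,0],"grip":0.3},{"angular":[0,0,0],"xyz":[0,0,0],"grip":0.3}]'
python3 - <<'E'
from h import *
import pickle
o=observe();s=optics.snapshot('wrist');pickle.dump((o,s),open('w1.pkl','wb'))
print(o['joint_positions'],o['tool_rot'])
O=np.array([.5214,-.2053,0]);Rz=R.from_euler('z',101.3,degrees=True).as_matrix()
P=[[.11,.06,.012],[.11,-.06,.012],[-.13,.06,.012],[-.13,-.06,.012],[.011,.03,.066],[.011,-.03,.066],[.03,-.042,.066]]
print(proj(s,np.array(P)@Rz.T+O,o).round(0))
save('w1.png',s['frame'],1.4)
E
```

```text
time_s: 3.15
tool_pos: [0.5189, -0.1901, 0.2422]
tool_rot: [-3.141, -0.0, 1.281]
wrist_force: [-0.2, -0.4, 0.3]
width: 0.0601
gripper_force: 0.0
time_s: 4.07
tool_pos: [0.519, -0.19, 0.242]
tool_rot: [3.141, 0.001, 0.202]
wrist_force: [-0.1, 0.1, 1.0]
width: 0.0598
gripper_force: 0.0
[-0.32760701  0.5153905   0.85638675  2.03013635 -0.52812212  0.82965009
 -0.5341782 ] [3.14129359e+00 7.09337928e-04 2.01809374e-01]
[[192. 229.]
 [184. 114.]
 [413. 229.]
 [426. 116.]
 [285. 219.]
 [285. 153.]
 [263. 139.]]
```

View pics/w1.png

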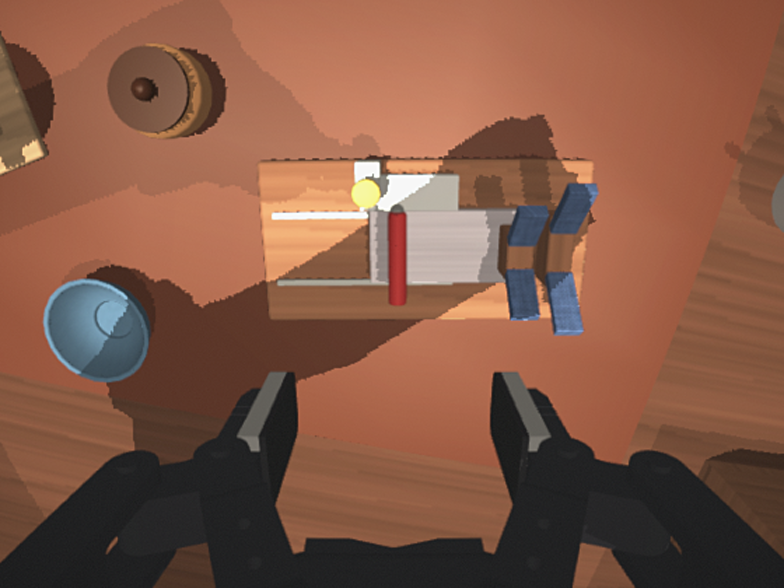

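The wrist view shows the board corners at (260,160), (271,319) and (592,161). The handle runs (397,210)–(397,304), the pin is at (366,193), and the predictions agree within about 2 px. I'll fit the cradle pose precisely.

```bash
python3 - <<'E'
from h import *
import pickle
from scipy.optimize import least_squares
o,s=pickle.load(open('w1.pkl','rb'));t=pickle.load(open('top.pkl','rb'));c=pickle.load(open('scene.pkl','rb'))
P=np.array([[.11,.06,.012],[.11,-.06,.012],[-.13,-.06,.012],[.011,.03,.066],[.011,-.03,.066],[.03,-.042,.066]])
uv=np.array([[271,319],[260,160],[592,161],[397,305],[397,209],[366,193]])/1.4
Pt=np.array([[.11,-.06,.012],[-.13,-.06,.012],[-.13,.06,.012],[.11,.06,.012]]);ut=np.array([[447,252],[570,231],[581,289],[460,310]])/1.4
W=lambda p,P:P@R.from_euler('z',p[2]).as_matrix().T+[p[0],p[1],0]
f=lambda p:(proj(s,W(p,P),o)-uv).ravel()
g=lambda p:(proj(t,W(p,Pt))-ut).ravel()
for n,q in(('w',f),('t',g),('both',lambda p:np.r_[f(p),g(p)])):
    r=least_squares(q,[.5214,-.2053,1.768]);print(n,r.x.round(4),np.degrees(r.x[2]).round(2),r.fun.round(1))
    print(' handle',W(r.x,np.array([[.011,0,.06],[-.044,0,.088]])).round(4))
E
```

```text
w [ 0.5226 -0.2043  1.775 ] 101.7 [-1.7  0.2 -2.7 -0.6  2.7 -1.1  0.6 -0.   0.6  2.2  0.3 -0.4]
 handle [[ 0.5204 -0.1935  0.06  ]
 [ 0.5315 -0.2474  0.088 ]]
t [ 0.5215 -0.2053  1.7676] 101.28 [-0.3 -1.3 -0.1 -1.3  1.6  0.9 -1.1  1.5]
 handle [[ 0.5194 -0.1945  0.06  ]
 [ 0.5302 -0.2484  0.088 ]]
both [ 0.5225 -0.2044  1.7736] 101.62 [-1.8  0.2 -2.5 -0.6  2.8 -0.8  0.6  0.1  0.7  2.4  0.4 -0.3 -0.7 -1.4
 -0.7 -1.9  1.3  0.3 -1.3  1.4]
 handle [[ 0.5203 -0.1936  0.06  ]
 [ 0.5313 -0.2475  0.088 ]]
```

```bash
python3 -m creep '[{"angular":[0,0,0],"xyz":[0,0.008,0.05],"grip":0.3},{"angular":[0,0,0],"xyz":[0,0,0.06],"grip":0.3},{"angular":[0,0,0],"xyz":[0,0,0.06],"grip":0.3},{"angular":[0,0,0],"xyz":[0,0,0.06],"grip":0.3},{"angular":[0,0,0],"xyz":[0,0,0.06],"grip":0.3},{"angular":[0,0,0],"xyz":[0,0,0.04],"grip":0.3},{"angular":[0,0,0],"xyz":[0,0,0.03],"grip":0.3},{"angular":[0,0,0],"xyz":[0,0,0.02],"grip":0.3},{"angular":[0,0,0],"xyz":[0,0,0],"grip":0.3},{"angular":[0,0,0],"xyz":[0,0,0],"grip":1},{"angular":[0,0,0],"xyz":[0,0,0],"grip":1},{"angular":[0,0,0],"xyz":[0,0,0],"grip":1},{"angular":[0,0,0],"xyz":[0,0,0],"grip":1},{"angular":[0,0,0],"xyz":[0,0,0],"grip":1},{"angular":[0,0,0],"xyz":[0,0,0],"grip":1},{"angular":[0,0,0],"xyz":[0,0,0],"grip":1},{"angular":[0,0,0],"xyz":[0,0,0],"grip":1}]'
```

```text
time_s: 5.53
tool_pos: [0.52, -0.1922, 0.0533]
tool_rot: [-3.139, -0.001, 0.2]
wrist_force: [-0.3, 5.1, 9.4]
width: 0.0101
gripper_force: 58.5
```

```bash
python3 -m creep '[{"angular":[0,0,0],"xyz":[0,-0.012,0],"grip":1},{"angular":[0,0,0],"xyz":[0,-0.012,0],"grip":1},{"angular":[0,0,0],"xyz":[0,-0.012,0],"grip":1},{"angular":[0,0,0],"xyz":[0,-0.012,0],"grip":1},{"angular":[0,0,0],"xyz":[0,-0.012,0],"grip":1},{"angular":[0,0,0],"xyz":[0,-0.012,0],"grip":1},{"angular":[0,0,0],"xyz":[0,-0.012,0],"grip":1},{"angular":[0,0,0],"xyz":[0,-0.012,0],"grip":1},{"angular":[0,0,0],"xyz":[0,-0.012,0],"grip":1},{"angular":[0,0,0],"xyz":[0,-0.012,0],"grip":1},{"angular":[0,0,0],"xyz":[0,-0.012,0],"grip":1},{"angular":[0,0,0],"xyz":[0,-0.012,0],"grip":1},{"angular":[0,0,0],"xyz":[0,0,0],"grip":1},{"angular":[0,0,0],"xyz":[0,0,0],"grip":1}]'
```

```text
time_s: 6.7
tool_pos: [0.5061, -0.1256, 0.0533]
tool_rot: [3.137, -0.002, 0.197]
wrist_force: [-1.3, -9.5, 6.5]
width: 0.01
gripper_force: 59.4
```

```bash
python3 -m creep '[{"angular":[0,0,0],"xyz":[0,-0.006,0],"grip":1},{"angular":[0,0,0],"xyz":[0,-0.006,0],"grip":1},{"angular":[0,0,0],"xyz":[0,0,0],"grip":1},{"angular":[0,0,0],"xyz":[0,0,0],"grip":1},{"angular":[0,0,0],"xyz":[0,0,0],"grip":1}]'
```

```text
time_s: 7.12
tool_pos: [0.5056, -0.1233, 0.0534]
tool_rot: [3.131, -0.003, 0.194]
wrist_force: [0.1, -17.7, 1.1]
width: 0.0098
gripper_force: 59.3
```

```bash
python3 - <<'E'
from h import *
for n in('scene','top'):
    q=optics.snapshot(n)
    h=cv2.cvtColor(q['frame'],cv2.COLOR_RGB2HSV).astype(int);H,S,V=h[...,0],h[...,1],h[...,2]
    m=(abs(H-29)<4)&(S>180)&(V>100)
    k,l,st,ce=cv2.connectedComponentsWithStats(m.astype(np.uint8))
    for i in np.argsort(-st[1:,4])[:2]+1: print(n,st[i],ce[i].round(1))
    O=np.array([.5224,-.2045,0]);Rz=R.from_euler('z',101.55,degrees=True).as_matrix()
    print(proj(q,np.array([[.03,-.042,.066],[.03,-.042,.054]])@Rz.T+O))
E
```

```text
[[227.34434914 284.88388488]
 [227.89737711 288.06880184]]
[[352.62082081 175.39133206]
 [351.91143464 176.43342672]]
```

```bash
python3 -m creep '[{"angular":[0,0,0],"xyz":[0,0.006,0],"grip":1},{"angular":[0,0,0],"xyz":[0,0.005,0],"grip":0.5},{"angular":[0,0,0],"xyz":[0,0,0],"grip":0.4},{"angular":[0,0,0],"xyz":[0,0,0],"grip":0.4},{"angular":[0,0,0],"xyz":[0,0,0],"grip":0.4},{"angular":[0,0,0],"xyz":[0,0,-0.03],"grip":0.4},{"angular":[0,0,0],"xyz":[0,0,-0.06],"grip":0.3},{"angular":[0,0,0],"xyz":[0,0,-0.06],"grip":0},{"angular":[0,0,0],"xyz":[0,0,-0.06],"grip":0},{"angular":[0,0,0],"xyz":[0,0,-0.06],"grip":0},{"angular":[0,0,0],"xyz":[0,0,-0.06],"grip":0},{"angular":[0,0,0],"xyz":[0,0,-0.06],"grip":0},{"angular":[0,0,0],"xyz":[0,0,0],"grip":0},{"angular":[0,0,0],"xyz":[0,0,0],"grip":0}]'
python3 - <<'E'
from h import *
import pickle
o=observe();s=optics.snapshot('wrist');pickle.dump((o,s),open('w2.pkl','wb'))
c=optics.snapshot('scene')
im=np.zeros((420,1120,3),np.uint8);im[:,:560]=s['frame'];im[:,560:]=c['frame']
save('w2.png',im,.714)
O=np.array([.5224,-.2045,0]);Rz=R.from_euler('z',101.55,degrees=True).as_matrix()
print(o['joint_positions'],proj(s,np.array([[.077,0,.066],[.081,0,.066],[.011,0,.066],[.03,-.042,.066],[.03,-.042,.054]])@Rz.T+O,o).round(1))
h=cv2.cvtColor(s['frame'],cv2.COLOR_RGB2HSV).astype(int);H,S,V=h[...,0],h[...,1],h[...,2]
for nm,m in(('yel',(abs(H-29)<5)&(S>120)&(V>120)),('red',((H<4)|(H>175))&(S>190)&(V>80))):
    k,l,st,ce=cv2.connectedComponentsWithStats(m.astype(np.uint8))
    for i in np.argsort(-st[1:,4])[:2]+1: print(nm,st[i],ce[i].round(1))
E
```

```text
time_s: 8.38
tool_pos: [0.5062, -0.1222, 0.2485]
tool_rot: [-3.141, -0.003, 0.2]
wrist_force: [0.3, 0.2, -0.3]
width: 0.0849
gripper_force: 0.0
[-0.49728376  0.47600117  0.90948964  2.09325009 -0.52465483  0.81144138
 -0.63854077] [[287.7 185.8]
 [283.2 185.8]
 [360.8 185.8]
 [342.  138.7]
 [339.8 137.3]]
```

View pics/w2.png

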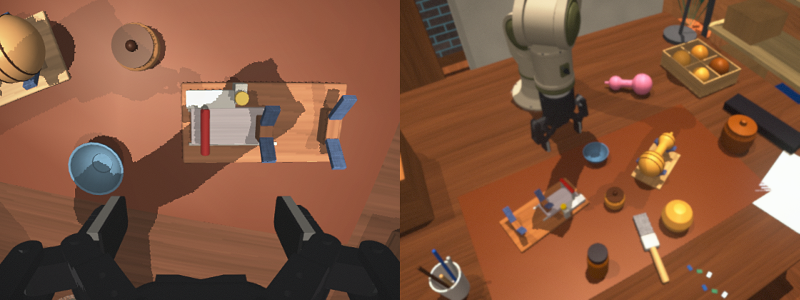

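The slide is locked: the handle stands at x ≈ 77 mm in the cradle's frame and stays there with the gripper away. Now to the gourd.

```bash
python3 -m creep '[{"angular":[0,0,0],"xyz":[0.0198,-0.0637,0],"grip":0},{"angular":[0,0,0],"xyz":[0.0198,-0.0637,0],"grip":0},{"angular":[0,0,0],"xyz":[0.0198,-0.0637,0],"grip":0},{"angular":[0,0,0],"xyz":[0.0198,-0.0637,0],"grip":0},{"angular":[0,0,0],"xyz":[0.0198,-0.0637,0],"grip":0},{"angular":[0,0,0],"xyz":[0.0198,-0.0637,0],"grip":0},{"angular":[0,0,0],"xyz":[0.0198,-0.0637,0],"grip":0},{"angular":[0,0,0],"xyz":[0.0198,-0.0637,0],"grip":0},{"angular":[0,0,0],"xyz":[0.0198,-0.0637,0],"grip":0},{"angular":[0,0,-0.0384],"xyz":[0,0,0],"grip":0},{"angular":[0,0,-0.0384],"xyz":[0,0,0],"grip":0},{"angular":[0,0,-0.0384],"xyz":[0,0,0],"grip":0},{"angular":[0,0,-0.0384],"xyz":[0,0,0],"grip":0},{"angular":[0,0,-0.0384],"xyz":[0,0,0],"grip":0},{"angular":[0,0,-0.0384],"xyz":[0,0,0],"grip":0},{"angular":[0,0,-0.0384],"xyz":[0,0,0],"grip":0},{"angular":[0,0,-0.0384],"xyz":[0,0,0],"grip":0},{"angular":[0,0,-0.0384],"xyz":[0,0,0],"grip":0},{"angular":[0,0,-0.0384],"xyz":[0,0,0],"grip":0},{"angular":[0,0,-0.0384],"xyz":[0,0,0],"grip":0}]'
python3 -m creep '[{"angular":[0,0,-0.0384],"xyz":[0,0,0],"grip":0},{"angular":[0,0,-0.0384],"xyz":[0,0,0],"grip":0},{"angular":[0,0,-0.0384],"xyz":[0,0,0],"grip":0},{"angular":[0,0,-0.0384],"xyz":[0,0,0],"grip":0},{"angular":[0,0,0],"xyz":[0,0,0],"grip":0},{"angular":[0,0,0],"xyz":[0,0,0],"grip":0},{"angular":[0,0,0],"xyz":[0,0,0],"grip":0}]'
python3 - <<'E'
from h import *
import pickle
o=observe();s=optics.snapshot('wrist');pickle.dump((o,s),open('w3.pkl','wb'))
print(o['joint_positions'],o['tool_pos'],o['tool_rot'])
save('w3.png',s['frame'],1.4)
G=np.array([.5365,.1763,.07]);Rz=R.from_euler('z',115.3,degrees=True).as_matrix()
print(proj(s,np.array([[-.06,0,0],[0,0,0],[.045,0,0],[.088,0,0]])@Rz.T+G,o)*1.4)
E
```

```text
time_s: 10.15
tool_pos: [0.5357, 0.1755, 0.2457]
tool_rot: [-3.139, 0.001, 1.531]
wrist_force: [0.3, 0.2, 0.0]
width: 0.0854
gripper_force: 0.0
time_s: 10.73
tool_pos: [0.5362, 0.1753, 0.2465]
tool_rot: [-3.14, -0.0, 2.003]
wrist_force: [0.0, 0.0, -0.0]
width: 0.0854
gripper_force: 0.0
[-0.70377834  0.42393776  0.403658    1.98479662 -0.23221764  0.77842213
  0.26699687] [0.53624766 0.17531544 0.24652579] [-3.14019468e+00 -1.59202700e-04  2.00327384e+00]
[[397.09027938 347.73263539]
 [396.45014952 259.971176  ]
 [395.90827765 187.63591395]
 [395.33895636 113.50521257]]
```

View pics/w3.png

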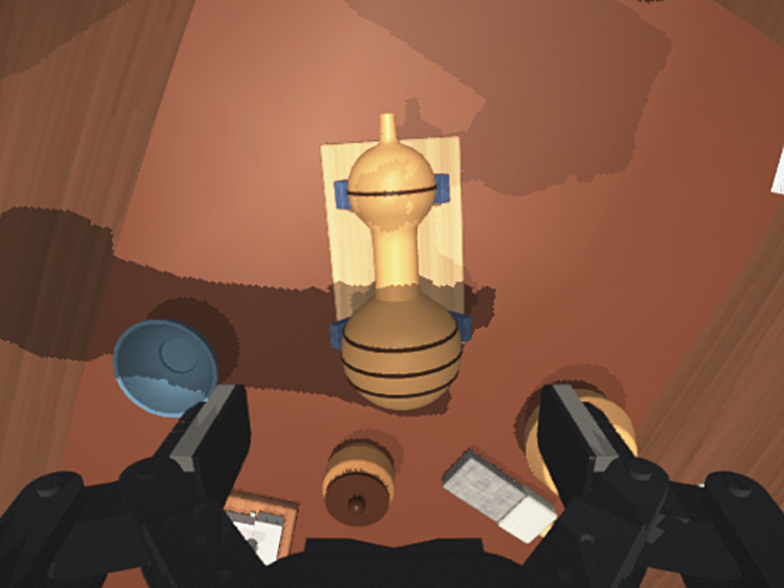

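The gourd is below: small bulb centred at (391.5,186), big bulb at (402,349), stem tip at (388,114). Its axis is turned a few degrees from the tool's.

```bash
python3 - <<'E'
from h import *
import pickle
o,s=pickle.load(open('w3.pkl','rb'))
b,m,t=back(s,np.array([[402,349],[391.5,186],[388,115]])/1.4,.07,o)
d=m-b;yaw=np.arctan2(d[1],d[0]);g=b+d*60/105
print(b,m,t,np.linalg.norm(d),np.linalg.norm(t-b),'(.105,.148)',np.degrees(yaw),g)
Rt=R.from_euler('xyz',o['tool_rot']).as_matrix()
print('shift tool',(Rt.T@(g-o['tool_pos'])),'dyaw',yaw-o['tool_rot'][2],(yaw-o['tool_rot'][2])/np.pi)
E
```

```text
[0.56549694 0.1225945  0.07      ] [0.51444036 0.21675608 0.07      ] [0.49535713 0.25330135 0.07      ] 0.10711291643912538 0.14833701905358904 (.105,.148) 118.46756849357311 [0.53632175 0.17640112 0.07      ]
shift tool [0.00092656 0.00076909 0.17652504] dyaw 0.0643752884582236 0.02049129074218585
```

```bash
python3 -m creep '[{"angular":[0,0,-0.0205],"xyz":[0.0018,0.0015,0.049],"grip":0},{"angular":[0,0,0],"xyz":[0,0,0.06],"grip":0},{"angular":[0,0,0],"xyz":[0,0,0.06],"grip":0},{"angular":[0,0,0],"xyz":[0,0,0.06],"grip":0},{"angular":[0,0,0],"xyz":[0,0,0.06],"grip":0},{"angular":[0,0,0],"xyz":[0,0,0.04],"grip":0},{"angular":[0,0,0],"xyz":[0,0,0.03],"grip":0},{"angular":[0,0,0],"xyz":[0,0,0.01],"grip":0},{"angular":[0,0,0],"xyz":[0,0,0],"grip":0.3},{"angular":[0,0,0],"xyz":[0,0,0],"grip":0.5},{"angular":[0,0,0],"xyz":[0,0,0],"grip":0.6},{"angular":[0,0,0],"xyz":[0,0,0],"grip":1},{"angular":[0,0,0],"xyz":[0,0,0],"grip":1},{"angular":[0,0,0],"xyz":[0,0,0],"grip":1},{"angular":[0,0,0],"xyz":[0,0,0],"grip":1},{"angular":[0,0,0],"xyz":[0,0,0],"grip":1}]'
```

```text
time_s: 12.12
tool_pos: [0.537, 0.1767, 0.0639]
tool_rot: [3.141, -0.0, 2.071]
wrist_force: [-1.8, 0.4, 6.8]
width: 0.0266
gripper_force: 58.4
```

```bash
python3 -m creep '[{"angular":[0,0,0],"xyz":[0,0,-0.01],"grip":1},{"angular":[0,0,0],"xyz":[0,0,-0.02],"grip":1},{"angular":[0,0,0],"xyz":[0,0,-0.03],"grip":1},{"angular":[0,0,0],"xyz":[0,0,-0.04],"grip":1},{"angular":[0,0,0],"xyz":[0,0,-0.05],"grip":1},{"angular":[0,0,0],"xyz":[0,0,-0.05],"grip":1},{"angular":[0,0,0],"xyz":[0,0,-0.05],"grip":1},{"angular":[0,0,0],"xyz":[0,0,-0.05],"grip":1},{"angular":[0,0,0],"xyz":[0,0,-0.04],"grip":1},{"angular":[0,0,0],"xyz":[0,0,-0.02],"grip":1},{"angular":[0,0,0],"xyz":[0,0,0],"grip":1},{"angular":[0,0,0],"xyz":[0,0,0],"grip":1}]'
python3 - <<'E'
from h import *
import pickle
o=observe();s=optics.snapshot('wrist');pickle.dump((o,s),open('w4.pkl','wb'))
print(o['joint_positions'],o['tool_pos'],o['tool_rot'])
save('w4.png',s['frame'],1)
Rt=R.from_euler('xyz',o['tool_rot']).as_matrix()
print('shift',Rt.T@(np.array([.5312,-.2476,o['tool_pos'][2]])-o['tool_pos'])/.5,(np.radians(101.55)-o['tool_rot'][2])/np.pi)
E
```

```text
time_s: 13.12
tool_pos: [0.5366, 0.1768, 0.243]
tool_rot: [3.141, -0.0, 2.072]
wrist_force: [-0.9, 0.2, -2.7]
width: 0.0259
gripper_force: 59.1
[-0.69684125  0.42729221  0.39130558  1.98776485 -0.23004147  0.76807009
  0.33045325] [0.53658114 0.17680034 0.24295284] [ 3.14087758e+00 -2.53194508e-04  2.07212633e+00]
shift [-7.39178509e-01 -4.17364748e-01 -4.85601174e-04] -0.09541162930246459
```

View pics/w4.png

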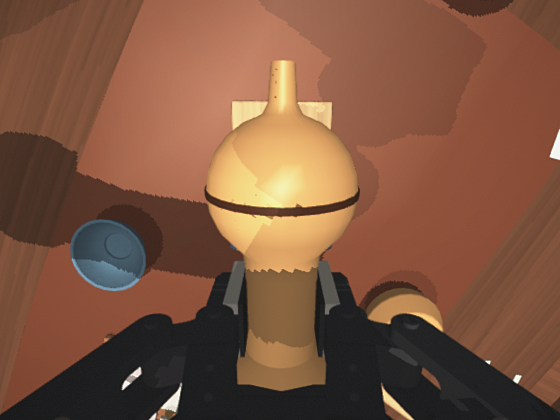

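The gourd is held by the neck, along the tool's axis (small bulb centre at column 282, stem at 284, principal column 280). Carrying it over.

```bash
python3 -m creep '[{"angular":[0,0,0],"xyz":[-0.0205,-0.0116,0],"grip":1},{"angular":[0,0,0],"xyz":[-0.0205,-0.0116,0],"grip":1},{"angular":[0,0,0],"xyz":[-0.041,-0.0232,0],"grip":1},{"angular":[0,0,0],"xyz":[-0.041,-0.0232,0],"grip":1},{"angular":[0,0,0],"xyz":[-0.041,-0.0232,0],"grip":1},{"angular":[0,0,0],"xyz":[-0.041,-0.0232,0],"grip":1},{"angular":[0,0,0],"xyz":[-0.041,-0.0232,0],"grip":1},{"angular":[0,0,0],"xyz":[-0.041,-0.0232,0],"grip":1},{"angular":[0,0,0],"xyz":[-0.041,-0.0232,0],"grip":1},{"angular":[0,0,0],"xyz":[-0.041,-0.0232,0],"grip":1},{"angular":[0,0,0],"xyz":[-0.041,-0.0232,0],"grip":1},{"angular":[0,0,0],"xyz":[-0.041,-0.0232,0],"grip":1},{"angular":[0,0,0],"xyz":[-0.041,-0.0232,0],"grip":1},{"angular":[0,0,0],"xyz":[-0.041,-0.0232,0],"grip":1},{"angular":[0,0,0],"xyz":[-0.041,-0.0232,0],"grip":1},{"angular":[0,0,0],"xyz":[-0.041,-0.0232,0],"grip":1},{"angular":[0,0,0],"xyz":[-0.041,-0.0232,0],"grip":1},{"angular":[0,0,0],"xyz":[-0.041,-0.0232,0],"grip":1},{"angular":[0,0,0],"xyz":[-0.0205,-0.0116,0],"grip":1},{"angular":[0,0,0],"xyz":[-0.0205,-0.0116,0],"grip":1}]'
python3 -m creep '[{"angular":[0,0,0.012],"xyz":[0,0,0],"grip":1},{"angular":[0,0,0.024],"xyz":[0,0,0],"grip":1},{"angular":[0,0,0.024],"xyz":[0,0,0],"grip":1},{"angular":[0,0,0.024],"xyz":[0,0,0],"grip":1},{"angular":[0,0,0.0114],"xyz":[0,0,0],"grip":1},{"angular":[0,0,0],"xyz":[0,0,0],"grip":1},{"angular":[0,0,0],"xyz":[0,0,0],"grip":1}]'
python3 - <<'E'
from h import *
import pickle
o=observe();s=optics.snapshot('wrist');c=optics.snapshot('scene');pickle.dump((o,s,c),open('w5.pkl','wb'))
print(o['joint_positions'],o['tool_pos'],o['tool_rot'],o['moment'])
Rt=R.from_euler('xyz',o['tool_rot']).as_matrix()
print('shift',Rt.T@(np.array([.5312,-.2476,.082])-o['tool_pos'])/.5,(np.radians(101.55)-o['tool_rot'][2])/np.pi)
for z in(-.010,-.006,-.002):print(proj(s,np.array([[.088,0,z],[.045,0,z]])@Rt.T+o['tool_pos'],o).round(1))
a=cv2.resize(s['frame'],(400,300));b=cv2.resize(c['frame'][160:310,60:260],(400,300),interpolation=cv2.INTER_CUBIC)
save('w5.png',np.hstack([a,b]))
E
```

```text
time_s: 14.83
tool_pos: [0.5297, -0.2493, 0.2421]
tool_rot: [-3.14, -0.001, 2.069]
wrist_force: [-0.6, 0.8, -1.6]
width: 0.0261
gripper_force: 59.1
time_s: 15.42
tool_pos: [0.5307, -0.2468, 0.2424]
tool_rot: [-3.141, -0.001, 1.774]
wrist_force: [0.2, 0.1, -2.3]
width: 0.0265
gripper_force: 59.1
[ 0.00206072  0.46694816  0.48658131  1.94697348 -0.29809921  0.79888871
  0.85800424] [ 0.53074991 -0.24683623  0.24240417] [-3.14084809e+00 -5.15217841e-04  1.77412444e+00] [ 0.01528001 -0.01913531  0.01796507]
shift [-0.00184314  0.00081205  0.32080691] -0.0005546830703991902
[[283.5  59.6]
 [283.2 189.7]]
[[283.4  60.8]
 [283.2 186.9]]
[[283.3  61.9]
 [283.1 184.3]]
```

View pics/w5.png

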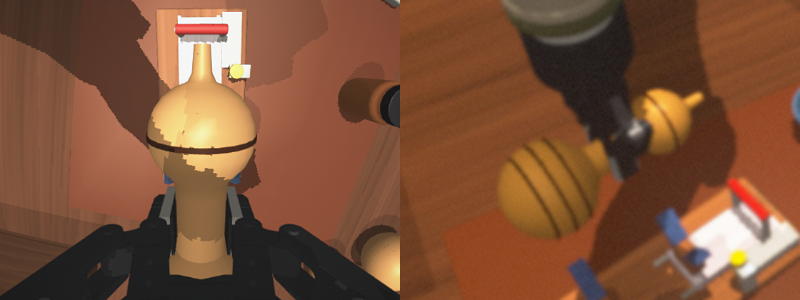

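The gourd hangs level above the open cradle: the stem tip is at row 60 as predicted, and the handle centre at column 282 is on the tool's axis. Lowering it.

```bash
python3 -m creep '[{"angular":[0,0,0],"xyz":[-0.0018,0.0008,0.02],"grip":1},{"angular":[0,0,0],"xyz":[0,0,0.04],"grip":1},{"angular":[0,0,0],"xyz":[0,0,0.05],"grip":1},{"angular":[0,0,0],"xyz":[0,0,0.05],"grip":1},{"angular":[0,0,0],"xyz":[0,0,0.05],"grip":1},{"angular":[0,0,0],"xyz":[0,0,0.03],"grip":1},{"angular":[0,0,0],"xyz":[0,0,0.02],"grip":1},{"angular":[0,0,0],"xyz":[0,0,0.02],"grip":1},{"angular":[0,0,0],"xyz":[0,0,0.01],"grip":1},{"angular":[0,0,0],"xyz":[0,0,0.01],"grip":1},{"angular":[0,0,0],"xyz":[0,0,0],"grip":1},{"angular":[0,0,0],"xyz":[0,0,0],"grip":1}]'
```

```text
time_s: 16.52
tool_pos: [0.5318, -0.2483, 0.0932]
tool_rot: [3.141, 0.0, 1.772]
wrist_force: [-0.1, -0.7, -2.7]
width: 0.0264
gripper_force: 59.1
```

```bash
python3 -m creep '[{"angular":[0,0,0],"xyz":[0,0,0.005],"grip":1},{"angular":[0,0,0],"xyz":[0,0,0.005],"grip":1},{"angular":[0,0,0],"xyz":[0,0,0.005],"grip":1},{"angular":[0,0,0],"xyz":[0,0,0.003],"grip":1},{"angular":[0,0,0],"xyz":[0,0,0],"grip":1},{"angular":[0,0,0],"xyz":[0,0,0],"grip":1},{"angular":[0,0,0],"xyz":[0,0,0],"grip":1}]'
```

```text
time_s: 17.1
tool_pos: [0.5316, -0.2481, 0.0838]
tool_rot: [3.142, 0.0, 1.772]
wrist_force: [0.3, -0.3, -2.6]
width: 0.0261
gripper_force: 59.2
```

```bash
python3 -m creep '[{"angular":[0,0,0],"xyz":[0,0,0.002],"grip":1},{"angular":[0,0,0],"xyz":[0,0,0.002],"grip":1},{"angular":[0,0,0],"xyz":[0,0,0],"grip":1},{"angular":[0,0,0],"xyz":[0,0,0],"grip":1},{"angular":[0,0,0],"xyz":[0,0,0],"grip":1}]'; python3 -m creep '[{"angular":[0,0,0],"xyz":[0,0,0.002],"grip":1},{"angular":[0,0,0],"xyz":[0,0,0],"grip":1},{"angular":[0,0,0],"xyz":[0,0,0],"grip":1},{"angular":[0,0,0],"xyz":[0,0,0],"grip":1}]'
```

```text
time_s: 17.52
tool_pos: [0.5321, -0.2482, 0.0823]
tool_rot: [3.14, 0.001, 1.773]
wrist_force: [0.5, 0.8, 6.2]
width: 0.026
gripper_force: 59.8
time_s: 17.85
tool_pos: [0.5324, -0.2482, 0.082]
tool_rot: [3.14, 0.001, 1.773]
wrist_force: [0.2, 1.1, 13.7]
width: 0.0261
gripper_force: 60.7
```

Contact came at the expected height (0.082). I'll ease off a little and release.

```bash
python3 -m creep '[{"angular":[0,0,0],"xyz":[0,0,-0.002],"grip":1},{"angular":[0,0,0],"xyz":[0,0,0],"grip":1},{"angular":[0,0,0],"xyz":[0,0,0],"grip":0.55},{"angular":[0,0,0],"xyz":[0,0,0],"grip":0.4},{"angular":[0,0,0],"xyz":[0,0,0],"grip":0.2},{"angular":[0,0,0],"xyz":[0,0,0],"grip":0},{"angular":[0,0,0],"xyz":[0,0,0],"grip":0},{"angular":[0,0,0],"xyz":[0,0,0],"grip":0},{"angular":[0,0,0],"xyz":[0,0,0],"grip":0},{"angular":[0,0,0],"xyz":[0,0,-0.02],"grip":0},{"angular":[0,0,0],"xyz":[0,0,-0.04],"grip":0},{"angular":[0,0,0],"xyz":[0,0,-0.06],"grip":0},{"angular":[0,0,0],"xyz":[0,0,-0.06],"grip":0},{"angular":[0,0,0],"xyz":[0,0,-0.06],"grip":0},{"angular":[0,0,0],"xyz":[0,0,-0.06],"grip":0},{"angular":[0,0,0],"xyz":[0,0,-0.06],"grip":0},{"angular":[0,0,0],"xyz":[0,0,0],"grip":0},{"angular":[0,0,0],"xyz":[0,0,0],"grip":0},{"angular":[0,0,0],"xyz":[0,0,0],"grip":0}]'
python3 - <<'E'
from h import *
import pickle
o=observe();s=optics.snapshot('wrist');c=optics.snapshot('scene');pickle.dump((o,s,c),open('w6.pkl','wb'))
O=np.array([.5224,-.2045,0]);Rz=R.from_euler('z',101.55,degrees=True).as_matrix()
print(proj(s,np.array([[-.104,0,.088],[.001,0,.088],[.044,0,.088],[.077,0,.066]])@Rz.T+O,o).round(1))
a=cv2.resize(s['frame'],(400,300));b=cv2.resize(c['frame'][200:350,80:280],(400,300),interpolation=cv2.INTER_CUBIC)
save('w6.png',np.hstack([a,b]))
E
```

```text
time_s: 19.43
tool_pos: [0.5312, -0.2477, 0.2619]
tool_rot: [3.141, -0.0, 1.772]
wrist_force: [-0.1, 0.1, -0.2]
width: 0.0851
gripper_force: 0.0
[[281.9 250. ]
 [282.  135. ]
 [282.   81.6]
 [282.   42.4]]
```

View pics/w6.png

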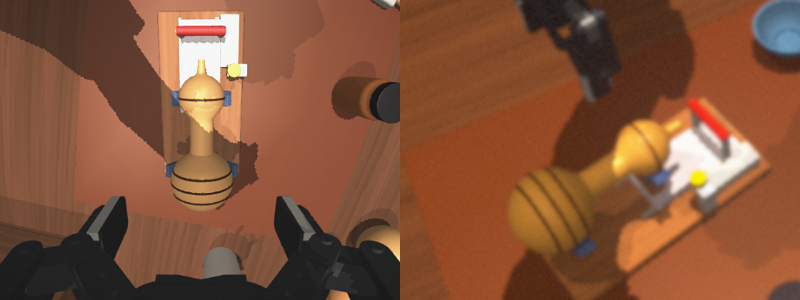

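The gourd lies in both saddles: big bulb at (283,252) against (282,250) predicted, small bulb at (283,133) against (282,135). The slide is still locked and the gripper is clear.

```bash
python3 -c "
from workcell import job_done
print(job_done())"
```

```text
the job is handed in; nothing more can be done
None
```

The job is handed in: the slide is locked open, the gourd lies level in both saddles within about 2 px of its predicted place, and the gripper is clear; the hand-in returned no verdict.

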